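# Snap the texture roller back into its sloping stand

## Task

Someone has left a plaster offcut lying in the bed of the sloping roller stand: take it out and put it in the blue offcuts tub first. Then snap the orange texture roller into the stand's two spring clips, so that both its steel pins sit fully home under the clips, and let go. Leave the scraper, the plaster slabs and the green bucket where they are.

Things in the scene. Friction and masses are not known exactly. Their poses are not given: they have to be found in the camera images.
- stand: Fixed plywood stand, base 150 x 190 mm, yaw varies. Its bed slopes up at 32 degrees towards the stand's +x. Origin on the bench under the middle of the bed; z up, y along the line of the two clips. Below, OUT means square out of the bed: (-sin32, 0, cos32) in the stand's axes, and UP means up the slope: (cos32, 0, sin32).
- bed_mid (a point): Middle of the bed's surface, 70 mm above the bench (axes as the stand's). The bed reaches 60 mm down and 86 mm UP the slope and 95 mm to each side. A lip 5 mm high, 110 mm long, crosses it, its faces 17 and 21 mm down the slope from here.
- rail_mid (a point): Middle of a fixed aluminium rail, 10 mm round, along y over the bed's upper part, 76 mm UP and 98 mm OUT from bed_mid, on posts at y = +-85 mm. It is in the way of a gripper coming straight down over the seat: work along OUT, leaning about 32 degrees from vertical.
- seat (a point): Where the roller's centre lies when home: 36 mm OUT from bed_mid (axes as the stand's, z up). At y = +-59 mm from it stand fixed steel V saddles, 5 mm thick, 90 degree V, mouth 31 mm wide, open along OUT, which carry the roller's pins. The roller goes in against OUT.
- clip_left (a joint): Spring clip at the stand's +y end: steel leaf 20 mm wide at y = 74 mm; a brass ridge reaches in over the pin's end, 10 mm OUT from the seat, and above it the leaf flares outward as a lead-in, to 69 mm OUT of the bed. 0 = rest, grows outward; 0.09 rad lets a pin pass. Spreading both takes some 8 to 18 N on the roller, felt from about 21 mm before home; then they snap back.
- clip_right (a joint): The same clip at the stand's -y end; 0 = at rest, grows outward.
- roller: Loose texture roller, 0.15 to 0.3 kg, 140 mm long; origin at its centre, y along its axis. Orange barrel 34 mm thick, y = -40 to 40; black hexagon collars 46 mm across flats, y = 40 to 48 each end; steel pins 18 mm thick out to 70, their ends chamfered (3.5 mm long, to 6 mm thick). Lies on the bench on its collars, centre 23 mm up. Either way round will do.
- offcut: Loose white plaster block, about 0.1 kg, 32 (x, along the slope) x 50 (y) x 42 (z) mm; origin at the centre of its underside. It starts lying in the stand's bed against the lip, its z along OUT, up to 15 mm left or right of bed_mid.
- tub: Fixed blue open tub, outside 150 x 150 mm, 60 mm high, walls and floor 5 mm; origin under its centre, z up.
- tub_in (a point): Centre of the tub's inner floor.
- scraper: Bystander: loose spatula, 180 mm long, about 20 mm high, lying along its own x beside the roller (axis about 85 mm away); origin under its middle.
- slab: Bystander: two loose plaster slabs in one piece, 50 (x) x 80 (y) x 30 mm high, on the roller's other side (centre about 90 mm from the roller's axis); origin under its centre.
- bucket: Bystander: green open plaster bucket, 110 mm across and 110 mm high, standing at the back; origin under its centre.
Things that resemble listed ones, but are neither listed nor needed, are in the scene too. What is shaped like the offcut but black or purple is not meant.

How it is judged:
By the outcome, as a careful person would: the job done as asked, in the order asked, and still so for the second after the job is handed in, with the robot touching nothing.
It also fails if it takes over 69 s, if anything falls off the work surface, if the arm or the gripper's body presses on something with over 40 N, if the wrist force passes 120 N, or if a joint passes its speed limit or range.

## Robot

A 6-joint arm with a two-finger parallel gripper is mounted at the origin on the work surface. World frame = base frame: x ahead of the robot, y to its left, z up, the work surface at z = 0. Lengths are in m, angles in rad, forces in N, time in s.
With the tool pointing down it reaches from about 0.425 to 0.95 m from the base axis. Payload 3.5 kg.
Tool frame: the origin (TCP) lies where the fingers leave the gripper's body, on its centre line; the fingertips stand 73 mm ahead of it and the grasp point (between the pads) lies 54 mm ahead of it; z points along the fingers, y is the line along which they close (so a half turn about z gives the same grasp; the last joint's range is limited). The gripper opens to 85 mm and grips with 20 to 120 N. Pads are 22 mm wide; open, the fingers measure 114 mm over their backs; the gripper's body (76 mm by 85 mm) begins 54 mm behind the grasp point. The pads swing forward as they close: fully open they stand 13 mm farther back than shut.
Start: joints at [-1.367, 0.286, 1.577, -0, 1.279, -0.15], TCP at [0.234, -0.633, 0.304] pointing down, gripper open.
Joint ranges: [-2.77, 2.77], [-0.9, 2.22], [0.21, 2.48], [-1.53, 4.67], [0.24, 2.81], [-2.84, 2.84]. Speed limits (rad/s): [2.79, 2.79, 3.14, 3.14, 3.14, 3.14].

## Interface

Orientations are given as a rotation vector (axis times angle).
In Python, from plant import sense, capture, calibration, close_job, trace, landmark_of gives the robot as it stands. The module is installed in compiled form; this text tells all that it offers.
- The arm moves only by the tool jog_arm, never from a script. Its argument "plan" is a list of rows, each a list of 5 numbers: the shift along the world's x, y, z in mm, then the turn about the world's z in rad, then the opening, from -1 (shut) to 1 (fully open). In form: [[x, y, z, spin, hand], ...]. A call has 1 to 20 rows; each row shifts and turns the commanded pose from where the row before left it; what a row does not reach is not made up. A row lasts 1/10 s, in which the tool goes at most 50 mm and 8.59 degrees, less where a joint would pass 70% of its speed; a pose out of reach is approached as far as the arm can. A call is refused whole if a number of a shift passes 50 or a number of a turn 0.15, either way. A call with a gripper value outside its range is refused whole. The fingers move at their own pace and stop on an object; the grip force is fixed at half the most. Time passes only in rows, so rows that do not move let the fingers close. It gives the time, the measured TCP pose, the force, the opening and the grip force at its end, in the units of the state.
- sense(): the state, without advancing time (a new reading comes with each control period).
- capture(name): name is "side" or "top" or "wrist"; returns (picture, depth): 480x640x3 uint8, red, green, blue; 480x640 float32, m along the optical axis (not along the pixel's ray), 0 where there is no reading.
- calibration(name): a dict with "fx", "fy", "cx", "cy" (pixels), "camera_from_world" (4x4, takes a point from world to camera coordinates). Camera axes: x right, y down, z forward; pixel columns grow to the right and rows downward; lengths in m; the calibration is good to about 2 mm. A picture is of the moment at which its call begins: read the wrist's pose just before it. calibration takes no time and is no camera call; for the wrist camera it gives the pose at the moment of the call.
- close_job(): hands the job in; it is judged then, once.
Trained networks look in the newest picture that a camera, given by its name, has taken for a name from the list of things; names that differ only in an ending like _2 or _b are one class to them, and where a whole thing is asked for, a point or a joint stands for the part that bears it (a point fixed in the world has none). Each returns a list of dicts, best first, with "conf" (0 to 1); they miss things now and then, are a little off and sometimes report something else, mostly with a low value. They report only what shows in the picture. A call takes as long as a camera call. They do not tell look-alikes from the thing itself.
- trace(camera, thing): "pixels" (480x640 bool, what is visible of it) and "rect" ([left, top, right, bottom] in pixels, round what is visible of it).
- landmark_of(camera, thing): "at" ([column, row] in pixels: a listed point, or the origin of a listed thing).
The state is a dict: "t": time; "joint_positions": joint angles; "joint_vel": joint speeds; "tau": joint torques, N m; "tool_pos": TCP position; "ee_rot": TCP orientation; "force": force on the tool from outside, world axes, zero at the start; "moment": the same for the moment, N m; "width": opening from 0.0 (shut) to 1.0 (fully open); "finger_force": force on a finger pad.
Only numpy, scipy, OpenCV 4.12 (cv2) and the standard library are available. Lean on these libraries where they do the work, as an engineer would, in place of code of your own. Each camera call takes 0.05 s, during which the arm holds its last target. There are 200 camera calls.

## Working session

There is one attempt and no reset: what is moved stays moved. The work goes in short steps, Python scripts to look and compute and a tool call to move; the robot and the scene stay as the last step left them, time stands still between calls to the robot, and variables do not carry over. Pictures are saved under pics/ and viewed, at most 10 in all, crops included, and the job is handed in when it is done.

Besides the shell and the picture viewer there is one more tool, called after "Call:" as name([rows], argument=value, ...), one row to a line, values as JSON. jog_arm: Moves the arm, as the interface text tells. Its arguments: {"type":"object","properties":{"plan":{"type":"array"}},"required":["plan"]}

```bash
mkdir -p pics; cat > h.py <<'E'
import numpy as np,cv2
from plant import sense,capture,calibration,close_job,trace,landmark_of
def ray(c,uv):
    k=calibration(c);M=np.linalg.inv(k["camera_from_world"])
    d=np.array([(uv[0]-k["cx"])/k["fx"],(uv[1]-k["cy"])/k["fy"],1.]);return M[:3,3],M[:3,:3]@d
def at_z(c,uv,z):
    o,d=ray(c,uv);return o+d*(z-o[2])/d[2]
def cloud(c,depth,mask):
    k=calibration(c);M=np.linalg.inv(k["camera_from_world"])
    v,u=np.nonzero(mask&(depth>0));z=depth[v,u]
    P=np.c_[(u-k["cx"])/k["fx"]*z,(v-k["cy"])/k["fy"]*z,z];return P@M[:3,:3].T+M[:3,3]
def save(n,p):cv2.imwrite("pics/%s.png"%n,p[:,:,::-1])
E
python3 - <<'E'
from h import *
np.set_printoptions(precision=3,suppress=True)
for c in("top","side"):
    p,d=capture(c);save(c+"0",p);np.save(c+"0.npy",d)
    for t in("stand","roller","offcut","tub","scraper","slab","bucket","clip_left","clip_right"):
        for r in trace(c,t)[:3]:
            P=cloud(c,d,r["pixels"]);print(c,t,round(r["conf"],2),np.round(r["rect"]),len(P),np.median(P,0) if len(P) else"",P.max(0)if len(P) else "")
    for t in("seat","bed_mid","rail_mid","roller","offcut","tub_in","stand"):
        print(c,t,[(round(r["conf"],2),np.round(r["at"],1)) for r in landmark_of(c,t)[:3]])
print(sense())
E
```

```text
top stand 0.93 [175. 172. 268. 245.] 5102 [0.656 0.256 0.081] [0.763 0.397 0.206]
top roller 0.74 [320. 264. 374. 294.] 710 [ 0.482 -0.026  0.038] [0.522 0.031 0.056]
top offcut 0.88 [224. 262. 248. 281.] 342 [0.51  0.236 0.032] [0.537 0.262 0.04 ]
top offcut 0.86 [153. 188. 174. 210.] 380 [0.696 0.42  0.032] [0.724 0.446 0.041]
top offcut 0.61 [209. 209. 232. 221.] 390 [0.63  0.265 0.106] [0.66  0.293 0.118]
top tub 0.86 [404. 182. 477. 262.] 4157 [ 0.618 -0.269  0.008] [ 0.725 -0.171  0.071]
top scraper 0.69 [305. 290. 378. 334.] 1256 [0.408 0.011 0.005] [0.462 0.075 0.03 ]
top scraper 0.3 [399. 185. 477. 259.] 4190 [ 0.619 -0.269  0.008] [ 0.722 -0.171  0.071]
top slab 0.96 [347. 235. 383. 261.] 682 [ 0.558 -0.075  0.029] [ 0.601 -0.034  0.039]
top slab 0.51 [403. 186. 475. 260.] 4198 [ 0.619 -0.271  0.008] [ 0.715 -0.171  0.071]
top bucket 0.67 [298. 133. 345. 187.] 1832 [0.79  0.024 0.048] [0.869 0.081 0.121]
top clip_right 0.49 [250. 213. 253. 222.] 29 [0.623 0.188 0.121] [0.648 0.195 0.134]
top seat [(0.83, array([220.9, 215.4]))]
top bed_mid [(0.97, array([223.7, 210.2]))]
to
[... 1489 characters left out ...]
([272., 238.]))]
side roller [(0.75, array([382.4, 285. ]))]
side offcut [(0.88, array([238.4, 383.3])), (0.86, array([294.5, 354.5])), (0.78, array([308.7, 296.8]))]
side tub_in [(0.55, array([395.4, 207.9]))]
side stand [(0.88, array([227.7, 329.7]))]
{'t': 1.7, 'joint_positions': array([-1.367,  0.286,  1.577,  0.   ,  1.279, -0.15 ]), 'joint_vel': array([ 0.001,  0.001, -0.001, -0.   ,  0.001, -0.001]), 'tau': array([  0.   , -40.595, -29.292,  -0.   ,   0.001,   0.   ]), 'tool_pos': array([ 0.234, -0.633,  0.304]), 'ee_rot': array([3.093, 0.553, 0.   ]), 'force': array([ 0.315, -0.316, -0.42 ]), 'moment': array([ 0.003, -0.017, -0.022]), 'finger_force': 0.0, 'width': 0.9995397791917797}
```

View pics/top0.png

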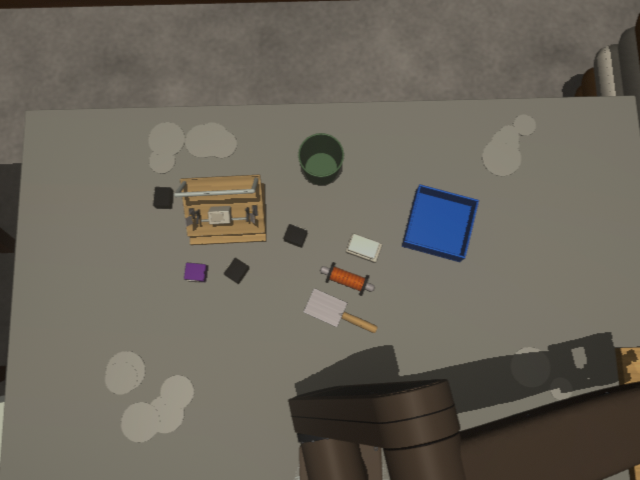

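View pics/side0.png

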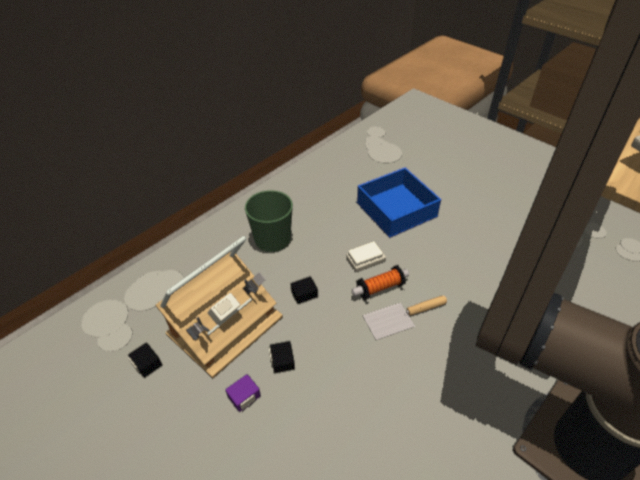

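```bash
python3 - <<'E'
from h import *
np.set_printoptions(precision=4,suppress=True)
for c in("top","side"):
    d=np.load(c+"0.npy");m=np.ones(d.shape,bool);P=cloud(c,d,m)
    S=P[(P[:,0]>.5)&(P[:,0]<.8)&(P[:,1]>.12)&(P[:,1]<.42)]
    R=S[(S[:,2]>.175)&(S[:,2]<.22)]
    (vx,vy,x,y)=cv2.fitLine(R[:,:2].astype(np.float32),cv2.DIST_HUBER,0,.01,.01).ravel()
    print(c,len(R),R.mean(0),"ends",R[R[:,1].argmin()],R[R[:,1].argmax()],"axis",np.degrees(np.arctan2(vy,vx)))
k=calibration("top");print(np.linalg.inv(k["camera_from_world"])[:3,3],k["fx"])
for n,uv,z in(("rail",(213.6,192.4),.193),("seat",(220.9,215.4),.1005),("bed",(223.7,210.2),.07),("stand",(231.5,216.6),0)):
    print(n,at_z("top",uv,z))
E
```

```text
top 387 [0.6599 0.2625 0.1972] ends [0.6639 0.1733 0.1936] [0.6557 0.3518 0.1978] axis -88.39536
side 556 [0.6539 0.2745 0.1948] ends [0.6553 0.1795 0.1952] [0.6584 0.3573 0.1815] axis -88.54117
[0.2936 0.0337 1.4942] 607.5345032156944
rail [0.6608 0.2652 0.193 ]
seat [0.6304 0.2639 0.1005]
bed [0.6505 0.2623 0.07  ]
stand [0.6509 0.2537 0.    ]
```

Call:
jog_arm([
  [30,45,0,-0.12,1],
  [30,45,0,-0.12,1],
  [30,45,0,-0.1,1],
  [30,45,0,0,1],
  [30,45,0,0,1],
  [30,45,0,0,1],
  [30,45,0,0,1],
  [30,45,0,0,1],
  [20,45,0,0,1],
  [10,45,0,0,1],
  [10,45,0,0,1],
  [10,45,0,0,1],
  [10,45,0,0,1],
  [10,45,0,0,1],
  [0,45,0,0,1],
  [0,45,0,0,1],
  [0,45,0,0,1],
  [0,45,0,0,1],
  [0,45,0,0,1],
  [0,45,0,0,1],
])

```text
t: 3.7
tool_pos: [0.5255, 0.2416, 0.3043]
ee_rot: [-3.141, -0.022, -0.001]
force: [0.7, -0.2, -0.2]
width: 1.002
finger_force: 0.0
```

```bash
python3 - <<'E'
from h import *
np.set_printoptions(precision=4,suppress=True)
k=calibration("wrist");p,d=capture("wrist");save("w0",p);np.save("w0.npy",d);np.save("w0k.npy",k["camera_from_world"])
print(np.linalg.inv(k["camera_from_world"]),k["fx"],k["cx"],k["cy"])
P=cloud("wrist",d,d>0)
S=P[(P[:,0]>.5)&(P[:,0]<.8)&(P[:,1]>.12)&(P[:,1]<.42)]
R=S[(S[:,2]>.18)&(S[:,2]<.22)]
if len(R)>50:
    print(len(R),R.mean(0),R[R[:,1].argmin()],R[R[:,1].argmax()])
for t in("seat","bed_mid","rail_mid"):
    for r in landmark_of("wrist",t)[:2]:print(t,r["conf"],r["at"],at_z("wrist",r["at"],dict(seat=.1005,bed_mid=.07,rail_mid=.193)[t]))
for t in("offcut","clip_left","clip_right"):
    for r in trace("wrist",t)[:3]:
        Q=cloud("wrist",d,r["pixels"]);print(t,r["conf"],r["rect"],np.median(Q,0),np.percentile(Q,2,axis=0),np.percentile(Q,98,axis=0))
E
```

```text
[[ 0.0134 -0.9574 -0.2883  0.5986]
 [-0.9999 -0.0127 -0.004   0.2437]
 [ 0.0002  0.2883 -0.9575  0.3751]
 [ 0.      0.      0.      1.    ]] 367.88741569164347 317.90411774657616 243.7028693221975
1383 [0.6505 0.2991 0.1956] [0.6541 0.1888 0.1916] [0.6499 0.3622 0.1954]
offcut 0.94 [69.6, 4.1, 139.9, 49.5] [0.6827 0.4184 0.0312] [0.6712 0.4042 0.0049] [0.6983 0.4445 0.0336]
offcut 0.91 [238.0, 50.0, 313.8, 120.6] [0.6296 0.2702 0.1052] [0.6098 0.2465 0.0778] [0.6551 0.2942 0.1131]
offcut 0.77 [188.0, 204.8, 245.9, 254.2] [0.5092 0.3379 0.0318] [0.4845 0.3145 0.0029] [0.5284 0.3635 0.0335]
clip_left 0.78 [151.8, 62.7, 194.7, 131.8] [0.6167 0.3371 0.1165] [0.6006 0.3305 0.0741] [0.6429 0.3428 0.1323]
clip_right 0.68 [381.4, 59.6, 412.0, 130.9] [0.6192 0.1907 0.1182] [0.6045 0.184  0.0755] [0.6476 0.1967 0.1325]
```

View pics/w0.png

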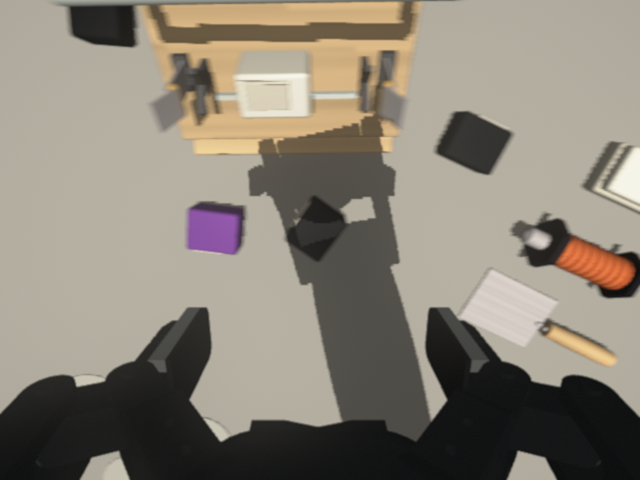

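Call:
jog_arm([
  [5,0,5,0.15,1],
  [5,0,5,0.15,1],
  [5,0,5,0.15,1],
  [5,0,5,0.15,1],
  [5,0,5,0.15,1],
  [5,0,5,0.15,1],
  [5,0,5,0.15,1],
  [5,0,5,0.15,1],
  [5,0,5,0.15,1],
  [5,0,5,0.15,1],
  [5,2,5,0.15,1],
  [5,2,5,0.15,1],
  [5,2,5,0.15,1],
  [5,2,5,0.15,1],
  [5,2,5,0.15,1],
  [0,2,0,0.15,1],
  [0,2,0,0.15,1],
  [0,2,0,0.15,1],
  [0,2,0,0.15,1],
  [0,2,0,0.15,1],
])

```text
t: 6.05
tool_pos: [0.6012, 0.2579, 0.3789]
ee_rot: [-0.195, -3.135, 0.0]
force: [0.0, 0.6, -0.0]
width: 0.996
finger_force: 0.0
```

Call:
jog_arm([
  [0,0,0,0.15,0],
  [0,0,0,0,0],
  [0,0,0,0,0],
])

```text
t: 6.35
tool_pos: [0.6011, 0.2584, 0.379]
ee_rot: [-0.027, 3.141, -0.0]
force: [-0.5, 0.4, -0.0]
width: 0.516
finger_force: 0.0
```

```bash
python3 - <<'E'
from h import *
np.set_printoptions(precision=4,suppress=True)
s=sense();print(s["tool_pos"],s["ee_rot"],s["joint_positions"],s["width"])
k=calibration("wrist");M=np.linalg.inv(k["camera_from_world"]);p,d=capture("wrist");save("w1",p);np.save("w1.npy",d);np.save("w1k.npy",k["camera_from_world"])
P=cloud("wrist",d,d>0)
S=P[(P[:,0]>.5)&(P[:,0]<.8)&(P[:,1]>.12)&(P[:,1]<.42)]
R=S[(S[:,2]>.182)&(S[:,2]<.21)]
vx,vy,x,y=cv2.fitLine(R[:,:2].astype(np.float32),cv2.DIST_HUBER,0,.01,.01).ravel()
print("rail",len(R),np.median(R,0),R[R[:,1].argmin()],R[R[:,1].argmax()],"axis deg",np.degrees(np.arctan2(vy,vx)))
for t in("seat","bed_mid","rail_mid","offcut"):
    for r in landmark_of("wrist",t)[:2]:print(t,r["conf"],r["at"],at_z("wrist",r["at"],dict(seat=.1005,bed_mid=.07,rail_mid=.193,offcut=.07)[t]))
for t in("offcut","clip_left","clip_right"):
    for r in trace("wrist",t)[:3]:
        Q=cloud("wrist",d,r["pixels"]);print(t,r["conf"],r["rect"],np.median(Q,0),np.percentile(Q,2,axis=0),np.percentile(Q,98,axis=0))
# gripper geometry from depth, in the tool frame
from scipy.spatial.transform import Rotation as Ro
for n,pos,rv,dn,kn in(("now",s["tool_pos"],s["ee_rot"],d,k["camera_from_world"]),("old",[.5255,.2416,.3043],[-3.141,-.022,-.001],np.load("w0.npy"),np.load("w0k.npy"))):
    Mi=np.linalg.inv(kn);v,u=np.nonzero((dn>0)&(dn<.2));z=dn[v,u]
    Q=np.c_[(u-k["cx"])/k["fx"]*z,(v-k["cy"])/k["fy"]*z,z]@Mi[:3,:3].T+Mi[:3,3]
    T=(Q-pos)@Ro.from_rotvec(rv).as_matrix()
    for a in range(-60,90,10):
        q=T[(T[:,2]*1e3>=a)&(T[:,2]*1e3<a+10)]*1e3
        if len(q):print(n,a,len(q),"x",q[:,0].min().round(),q[:,0].max().round(),"y",q[:,1].min().round(),q[:,1].max().round())
E
```

```text
[0.6011 0.2584 0.379 ] [-0.0272  3.1414 -0.0002] [ 0.2513  0.1956  1.5488 -0.0001  1.3972 -1.3368] 0.516156237129949
rail 2180 [0.6543 0.2675 0.198 ] [0.6569 0.1779 0.1944] [0.6552 0.3566 0.1965] axis deg -88.373535
bed_mid 0.57 [326.1, 247.7] [0.646  0.2698 0.07  ]
bed_mid 0.32 [323.2, 228.6] [0.6247 0.2661 0.07  ]
rail_mid 0.57 [327.4, 309.0] [0.6567 0.2687 0.193 ]
rail_mid 0.31 [322.9, 229.9] [0.5938 0.2637 0.193 ]
offcut 0.83 [432.6, 274.1] [0.6741 0.3887 0.07  ]
offcut 0.79 [185.6, 172.4] [0.5684 0.1249 0.07  ]
offcut 0.86 [277.0, 79.1, 329.8, 144.2] [0.5067 0.2437 0.0325] [0.4805 0.219  0.0279] [0.5321 0.2682 0.0343]
offcut 0.73 [307.3, 220.5, 357.6, 263.4] [0.625  0.2726 0.1063] [0.609  0.2491 0.081 ] [0.6536 0.2969 0.1137]
offcut 0.7 [368.7, 90.7, 420.0, 134.0] [0.5044 0.3409 0.0324] [0.4841 0.3171 0.012 ] [0.5254 0.3662 0.0342]
clip_left 0.87 [393.3, 218.3, 414.9, 254.4] [0.6129 0.3405 0.1192] [0.5996 0.3341 0.0779] [0.6418 0.3455 0.1324]
clip_right 0.84 [235.9, 218.6, 255.1, 249.5] [0.6165 0.1948 0.1201] [0.6045 0.1888 0.0907] [0.6417 0.2003 0.1328]
now -30 2573 x 17.0 22.0 y -21.0 23.0
now -20 14135 x 3.0 20.0 y -63.0 65.0
now -10 15562 x -8.0 19.0 y -62.0 64.0
now 0 7680 x -12.0 19.0 y -59.0 61.0
now 10 11316 x -12.0 15.0 y -56.0 58.0
now 20 2669 x -12.0 15.0 y -53.0 55.0
now 30 1968 x -12.0 13.0 y -35.0 37.0
now 40 1527 x -11.0 12.0 y -35.0 37.0
now 50 1212 x -11.0 12.0 y -35.0 37.0
now 60 621 x -11.0 12.0 y -34.0 35.0
now 70 6 x -6.0 5.0 y -21.0 23.0
old -30 2857 x 14.0 20.0 y -31.0 28.0
old -20 14210 x 3.0 19.0 y -67.0 65.0
old -10 14245 x -9.0 18.0 y -74.0 73.0
old 0 15900 x -14.0 17.0 y -76.0 74.0
old 10 3230 x -13.0 14.0 y -75.0 73.0
old 20 2500 x -9.0 12.0 y -57.0 55.0
old 30 2427 x -12.0 11.0 y -58.0 56.0
old 40 1934 x -12.0 11.0 y -58.0 55.0
old 50 1010 x -11.0 11.0 y -56.0 54.0
```

View pics/w1.png

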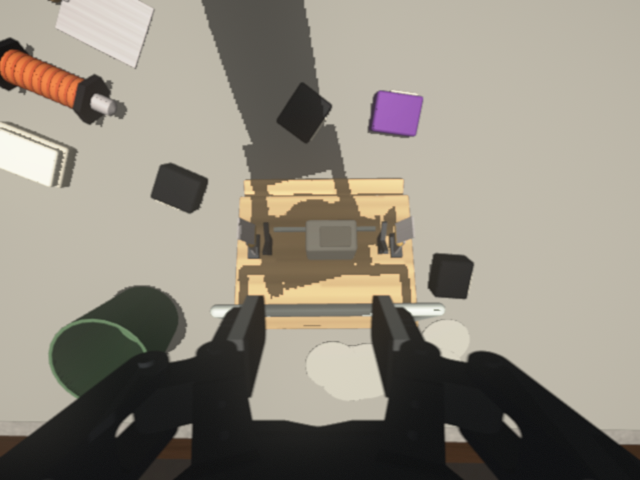

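Call:
jog_arm([
  [0,3,-30,0.01,0.4],
  [0,3,-30,0,0.4],
  [0,3,-30,0,0.4],
  [0,3,-20,0,0.4],
  [0,0,0,0,0.4],
  [0,0,0,0,0.4],
])

```text
t: 7.35
tool_pos: [0.6009, 0.2717, 0.2692]
ee_rot: [0.051, -3.141, 0.0]
force: [-0.6, -0.2, 0.3]
width: 0.699
finger_force: 0.0
```

```bash
cat > look.py <<'E'
from h import *
from scipy.spatial.transform import Rotation as Ro
np.set_printoptions(precision=4,suppress=True)
def grab(n):
    s=sense();k=calibration("wrist");p,d=capture("wrist");save(n,p);np.save(n+".npy",d);np.save(n+"k.npy",k["camera_from_world"]);print(s["tool_pos"],s["ee_rot"],s["width"])
    return s,p,d,cloud("wrist",d,d>0)
def standfit(P):
    S=P[(P[:,0]>.5)&(P[:,0]<.8)&(P[:,1]>.12)&(P[:,1]<.42)]
    R=S[(S[:,2]>.185)&(S[:,2]<.203)]
    if len(R)>50:
        vx,vy,x,y=cv2.fitLine(R[:,:2].astype(np.float32),cv2.DIST_HUBER,0,.01,.01).ravel()
        print("rail",np.median(R,0),R[:,1].min(),R[:,1].max(),"deg",np.degrees(np.arctan2(vy,vx)))
    for t in("clip_left","clip_right"):
        for r in trace("wrist",t)[:1]:
            d=np.load("last.npy") if 0 else D
            Q=cloud("wrist",d,r["pixels"]);Q=Q[Q[:,2]>.05];print(t,r["conf"],len(Q),np.median(Q,0),Q.min(0),Q.max(0))
E
python3 - <<'E'
import look;from look import *
s,p,d,P=grab("w2");look.D=d;standfit(P)
for r in trace("wrist","offcut")[:3]:
    Q=cloud("wrist",d,r["pixels"]);T=Q[Q[:,2]>.09];print("offcut",r["conf"],r["rect"],len(T))
    if len(T)>50:print(np.percentile(T,[1,50,99],axis=0))
T=(P-s["tool_pos"])@Ro.from_rotvec(s["ee_rot"]).as_matrix()*1e3
T=T[(abs(T[:,0])<25)&(abs(T[:,1])<80)]
for a in range(-40,80,6):
    q=T[(T[:,2]>=a)&(T[:,2]<a+6)]
    if len(q):print(a,len(q),"x",q[:,0].min().round(),q[:,0].max().round(),"y+",np.abs(q[:,1]).min().round(1),np.abs(q[:,1]).max().round(1))
E
```

```text
[0.6009 0.2717 0.2692] [ 0.0507 -3.1411  0.0002] 0.699008868374117
rail [0.6535 0.2736 0.1987] 0.23292183139710584 0.3156403620284795 deg -88.25573
clip_left 0.7 1143 [0.6141 0.3395 0.1215] [0.5891 0.3072 0.06  ] [0.6481 0.3606 0.209 ]
clip_right 0.85 1274 [0.6184 0.1937 0.1212] [0.602  0.1734 0.0608] [0.6535 0.2004 0.1373]
offcut 0.91 [281.0, 257.5, 355.0, 307.1] 3544
[[0.61   0.2481 0.095 ]
 [0.6236 0.2724 0.1091]
 [0.6495 0.2963 0.1162]]
offcut 0.78 [442.0, 291.8, 507.3, 353.9] 2
offcut 0.69 [78.1, 169.7, 157.9, 239.4] 0
-28 2267 x 17.0 21.0 y+ 8.2 25.1
-22 6061 x 8.0 20.0 y+ 0.0 63.1
-16 10710 x 1.0 19.0 y+ 0.1 66.7
-10 9568 x -4.0 19.0 y+ 0.0 66.8
-4 5779 x -12.0 19.0 y+ 0.3 65.9
2 4492 x -13.0 18.0 y+ 21.3 64.6
8 9683 x -12.0 15.0 y+ 25.5 63.9
14 2959 x -13.0 15.0 y+ 27.2 63.2
20 1058 x 2.0 14.0 y+ 30.1 59.4
26 1333 x -10.0 12.0 y+ 28.6 41.5
32 1122 x -11.0 12.0 y+ 28.5 44.5
38 1051 x -12.0 12.0 y+ 28.5 44.7
44 926 x -12.0 12.0 y+ 28.5 44.6
50 819 x -11.0 12.0 y+ 28.5 44.5
56 611 x -11.0 11.0 y+ 28.6 42.9
62 145 x -10.0 10.0 y+ 28.7 33.2
```

Call:
jog_arm([
  [5,0,-30,0,0.4],
  [5,0,-30,0,0.4],
  [0,0,-20,0,0.4],
  [0,0,-15,0,0.4],
  [0,0,-11,0,0.4],
  [0,0,-6,0,0.4],
  [0,0,-4,0,0.4],
  [0,0,0,0,0.4],
])

```text
t: 8.35
tool_pos: [0.611, 0.2717, 0.1533]
ee_rot: [-0.051, 3.141, 0.0]
force: [0.5, -1.0, 0.8]
width: 0.697
finger_force: 0.0
```

Call:
jog_arm([
  [0,0,0,0,-1],
  [0,0,0,0,-1],
  [0,0,0,0,-1],
  [0,0,0,0,-1],
  [0,0,0,0,-1],
])

```text
t: 8.85
tool_pos: [0.6113, 0.2719, 0.1543]
ee_rot: [-0.051, 3.14, 0.001]
force: [-1.8, -0.6, 6.0]
width: 0.569
finger_force: 62.5
```

Call:
jog_arm([
  [-3,0,5,0,-1],
  [-6,0,10,0,-1],
  [-11,0,18,0,-1],
  [-15,0,24,0,-1],
  [-15,0,24,0,-1],
  [-10,0,25,0,-1],
  [0,-20,20,0,-1],
  [0,-45,0,0,-1],
  [0,-45,0,0,-1],
  [0,-45,0,0,-1],
  [0,-45,0,0,-1],
  [5,-45,0,0,-1],
  [5,-45,0,0,-1],
  [10,-45,0,0,-1],
  [10,-45,0,0,-1],
  [10,-45,0,0,-1],
  [10,-45,0,0,-1],
  [0,-45,0,0,-1],
  [0,-25,0,0,-1],
  [0,0,0,0,-1],
])

```text
t: 10.85
tool_pos: [0.5996, -0.2714, 0.2782]
ee_rot: [0.044, -3.139, -0.0]
force: [0.0, 0.4, -1.7]
width: 0.561
finger_force: 62.1
```

```bash
python3 - <<'E'
from look import *
s,p,d,P=grab("w3")
for r in trace("wrist","tub")[:1]:print("tub",r["conf"],r["rect"])
for r in landmark_of("wrist","tub_in")[:1]:print(r["conf"],r["at"],at_z("wrist",r["at"],.005))
for r in trace("wrist","offcut")[:2]:
    Q=cloud("wrist",d,r["pixels"]);print("offcut",r["conf"],r["rect"],np.percentile(Q,[2,50,98],axis=0))
m=(abs(P[:,2]-.06)<.006)&(P[:,1]<-.1);print(np.percentile(P[m],[1,99],axis=0))
E
```

```text
[ 0.5996 -0.2714  0.2782] [ 0.044  -3.1395 -0.0003] 0.561230245806533
tub 0.76 [220.7, 123.5, 447.2, 324.6]
0.91 [330.1, 221.7] [ 0.6074 -0.254   0.005 ]
offcut 0.64 [251.8, 322.1, 385.1, 410.9] [[ 0.5978 -0.2888  0.2212]
 [ 0.6099 -0.2657  0.2315]
 [ 0.6232 -0.2426  0.2379]]
[[ 0.5214 -0.3467  0.0543]
 [ 0.6838 -0.1689  0.0621]]
```

View pics/w3.png

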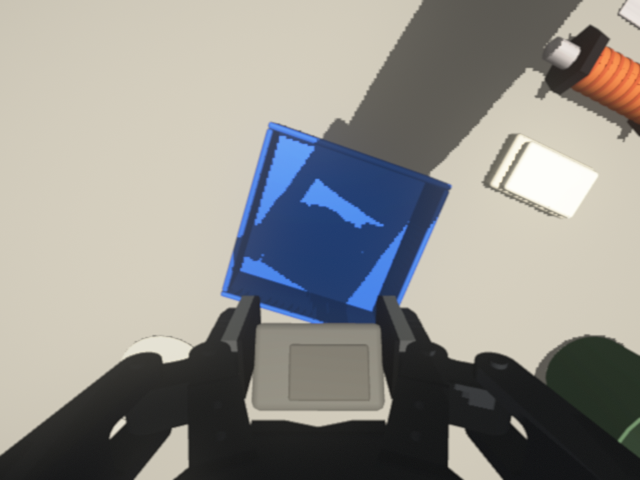

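Call:
jog_arm([
  [-8,7,-40,0,-1],
  [-8,7,-40,0,-1],
  [0,0,-40,0,-1],
  [0,0,-25,0,-1],
  [0,0,-15,0,-1],
  [0,0,-10,0,-1],
  [0,0,0,0,-1],
  [0,0,0,0,0.1],
  [0,0,0,0,0.3],
  [0,0,0,0,0.5],
  [0,0,0,0,0.5],
])

```text
t: 12.15
tool_pos: [0.5853, -0.2548, 0.1102]
ee_rot: [-0.05, 3.139, -0.002]
force: [-0.1, -0.7, 0.7]
width: 0.748
finger_force: 0.0
```

Call:
jog_arm([
  [0,0,10,0,0.5],
  [0,0,30,0,0.5],
  [0,0,40,0,0.4],
  [-5,20,50,0,0.2],
  [-20,45,40,0,0],
  [-20,45,20,0,0],
  [-20,45,0,-0.1,-0.4],
  [-20,45,0,-0.1,-0.4],
  [-20,40,0,-0.1,-0.4],
  [-20,40,0,-0.1,-0.4],
  [0,0,0,0,-0.4],
  [0,0,0,0,-0.4],
])

```text
t: 13.35
tool_pos: [0.4654, 0.0126, 0.2866]
ee_rot: [0.57, 3.087, -0.001]
force: [0.7, 0.3, -0.1]
width: 0.297
finger_force: 0.0
```

```bash
python3 - <<'E'
from look import *
p,dt=capture("top");print([(r["conf"],np.median(cloud("top",dt,r["pixels"]),0)) for r in trace("top","offcut")[:4]])
save("topB",p[150:320,280:500].repeat(3,0).repeat(3,1))
s,p,d,P=grab("w4")
for r in trace("wrist","roller")[:2]:
    Q=cloud("wrist",d,r["pixels"]);Q=Q[Q[:,2]<.06];c=Q[:,:2]-Q[:,:2].mean(0);w=np.linalg.svd(c,full_matrices=False)[2][0];w*=np.sign(w[1]);t=c@w
    print("roller",r["conf"],r["rect"],Q[:,:2].mean(0),"axis ang",np.arctan2(w[1],w[0]),"extent",np.percentile(t,[.5,99.5]),"mid",Q[:,:2].mean(0)+w*np.percentile(t,[.5,99.5]).mean(),Q[:,2].max())
for r in landmark_of("wrist","roller")[:2]:print(r["conf"],r["at"],at_z("wrist",r["at"],.023))
E
```

```text
[(0.96, array([0.5099, 0.2373, 0.032 ])), (0.88, array([0.5068, 0.335 , 0.0319])), (0.83, array([0.6968, 0.4187, 0.0314])), (0.7, array([ 0.6193, -0.2546,  0.0478]))]
[0.4661 0.0113 0.2863] [ 0.5742  3.0871 -0.0006] 0.30042700510524534
roller 0.62 [207.2, 216.6, 356.5, 267.6] [ 0.476  -0.0273] axis ang 1.176262419882272 extent [-0.066   0.0674] mid [ 0.4763 -0.0266] 0.04838097971788852
0.97 [284.3, 243.4] [ 0.4792 -0.0276  0.023 ]
```

```bash
python3 -c "
import cv2;p=cv2.imread('pics/w4.png')[170:330,150:430];cv2.imwrite('pics/w4c.png',cv2.resize(p,None,fx=2.8,fy=2.8))"
```

```text
(no output)
```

View pics/w4c.png

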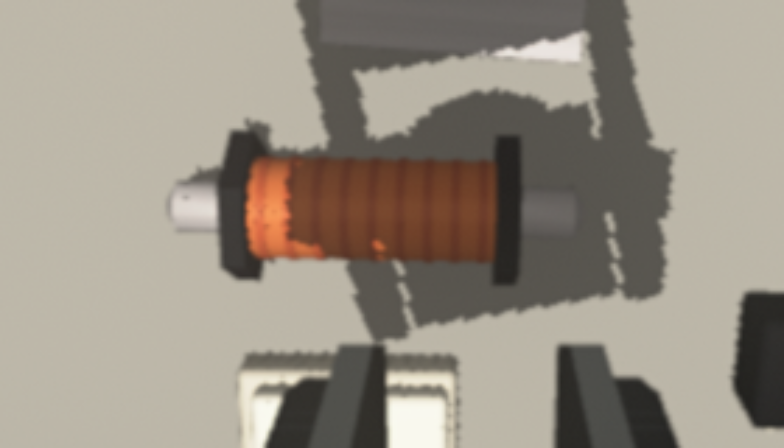

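```bash
python3 - <<'E'
from look import *
d=np.load("w4.npy");P=cloud("wrist",d,d>0)
w=np.array([np.cos(1.176),np.sin(1.176)]);n=np.array([-w[1],w[0]])
c=np.array([.4778,-.027]);q=P[:,:2]-c;t=q@w;e=q@n
m=(abs(t)<.08)&(abs(e)<.035)&(P[:,2]>.01)&(P[:,2]<.06)
T,E,Z=t[m]*1e3,e[m]*1e3,P[m,2]*1e3
for a in range(-78,80,4):
    k=(T>=a)&(T<a+4)
    if k.any():print(a,k.sum(),"e",E[k].min().round(1),E[k].max().round(1),"z99",np.percentile(Z[k],98).round(1), "e at top",np.median(E[k][Z[k]>np.percentile(Z[k],98)-2]).round(1))
E
```

```text
-74 5 e -3.8 -0.2 z99 26.8 e at top -1.9
-70 33 e -10.1 6.4 z99 32.1 e at top -2.1
-66 85 e -10.4 6.6 z99 33.1 e at top -1.9
-62 82 e -10.4 6.4 z99 32.8 e at top -2.4
-58 83 e -10.0 6.3 z99 32.9 e at top -2.6
-54 22 e -9.8 5.5 z99 32.4 e at top -1.7
-50 167 e -27.5 24.0 z99 47.6 e at top -1.9
-46 240 e -27.3 24.1 z99 47.2 e at top -1.1
-42 323 e -27.7 23.9 z99 46.9 e at top -3.1
-38 166 e -18.5 15.2 z99 41.3 e at top -1.5
-34 161 e -16.6 14.8 z99 40.9 e at top -1.9
-30 158 e -18.5 15.2 z99 41.3 e at top -2.0
-26 164 e -16.3 14.7 z99 41.0 e at top -1.6
-22 151 e -17.4 15.3 z99 41.4 e at top -2.2
-18 173 e -19.6 15.3 z99 40.9 e at top -2.0
-14 145 e -16.7 15.4 z99 41.1 e at top -2.1
-10 167 e -18.4 15.2 z99 41.0 e at top -2.3
-6 155 e -18.1 15.5 z99 40.7 e at top -1.7
-2 160 e -17.5 15.3 z99 41.4 e at top -2.3
2 163 e -17.6 15.0 z99 40.9 e at top -1.6
6 156 e -17.2 15.3 z99 41.5 e at top -1.2
10 168 e -16.9 14.9 z99 41.1 e at top -2.0
14 151 e -18.1 15.3 z99 41.1 e at top -1.8
18 161 e -17.8 15.3 z99 40.8 e at top -1.6
22 161 e -17.6 15.4 z99 41.5 e at top -2.3
26 161 e -17.5 15.4 z99 41.3 e at top -2.0
30 159 e -16.1 14.9 z99 40.8 e at top -1.8
34 154 e -17.3 15.6 z99 41.3 e at top -1.6
38 240 e -28.3 24.6 z99 47.3 e at top -1.3
42 246 e -28.1 24.2 z99 47.3 e at top -0.7
46 109 e -27.9 24.4 z99 47.3 e at top -2.3
50 73 e -9.5 6.8 z99 32.8 e at top -1.1
54 86 e -9.0 6.7 z99 32.8 e at top -2.0
58 74 e -9.1 6.7 z99 32.6 e at top -1.7
62 74 e -8.8 7.1 z99 32.4 e at top -1.6
66 33 e -6.6 5.1 z99 31.7 e at top -1.3
```

Call:
jog_arm([
  [9,2.4,-40,-0.027,-0.45],
  [9.6,2.4,-40,0,-0.45],
  [0,0,-40,0,-0.45],
  [0,0,-30,0,-0.45],
  [0,0,-10,0,-0.45],
  [0,0,0,0,-0.45],
])

```text
t: 14.2
tool_pos: [0.4835, 0.0162, 0.124]
ee_rot: [-0.617, -3.076, 0.0]
force: [-0.3, 0.9, 0.3]
width: 0.274
finger_force: 0.0
```

```bash
python3 - <<'E'
from look import *
s,p,d,P=grab("w5")
cv2.imwrite("pics/w5c.png",p[200:480,120:520,::-1].repeat(2,0).repeat(2,1))
mid=np.array([.4789,-.0291]);w=np.array([np.cos(1.176),np.sin(1.176)])
x=s["tool_pos"][:2]-mid;print("along",x@w,"off",x@np.array([-w[1],w[0]]), "tool x ang",2*np.arctan2(s["ee_rot"][1],s["ee_rot"][0]))
E
```

```text
[0.4835 0.0162 0.124 ] [-0.6169 -3.0765  0.0002] 0.27400523050552966
along 0.0436378832056972 off 0.013155204615171903 tool x ang -3.5374122023339685
```

View pics/w5c.png

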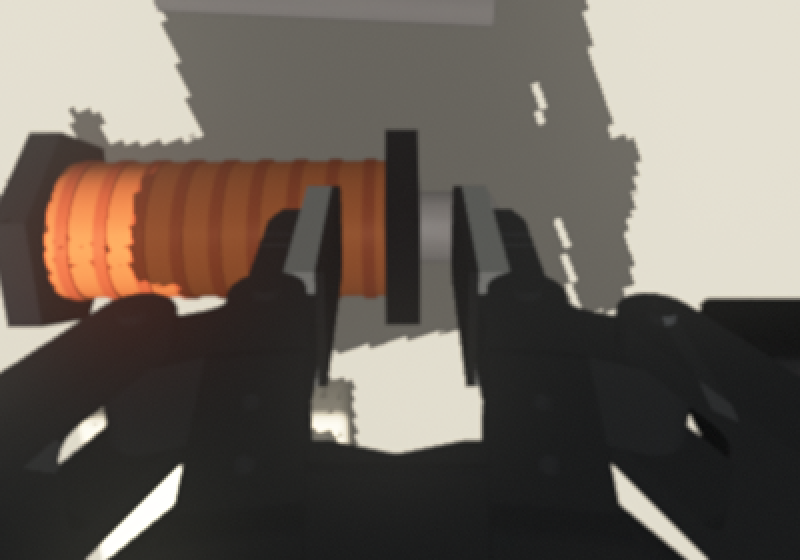

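Call:
jog_arm([
  [0,0,-5,0,-0.45],
  [0,0,-5,0,-0.45],
  [0,0,0,0,-0.45],
])

```text
t: 14.55
tool_pos: [0.4844, 0.0167, 0.1159]
ee_rot: [0.616, 3.08, 0.0]
force: [-0.1, -0.2, -0.2]
width: 0.275
finger_force: 0.0
```

Call:
jog_arm([
  [0,0,-1,0,-0.5],
  [0,0,-1,0,-0.5],
  [0,0,0,0,-0.5],
])

```text
t: 14.85
tool_pos: [0.4842, 0.0168, 0.1136]
ee_rot: [0.616, 3.08, -0.0]
force: [0.2, 0.7, -0.0]
width: 0.252
finger_force: 0.0
```

Call:
jog_arm([
  [0,0,-1,0,-0.5],
  [0,0,0,0,-0.5],
])

```text
t: 15.05
tool_pos: [0.4841, 0.0168, 0.1124]
ee_rot: [-0.616, -3.08, 0.0]
force: [0.4, 0.3, -0.0]
width: 0.251
finger_force: 0.0
```

Call:
jog_arm([
  [0,0,-1,0,-0.5],
  [0,0,0,0,-0.5],
])

```text
t: 15.25
tool_pos: [0.4842, 0.0167, 0.1115]
ee_rot: [0.616, 3.08, -0.0]
force: [-1.4, -1.0, 0.0]
width: 0.255
finger_force: 0.1
```

Call:
jog_arm([
  [0,0,-1,0,-0.5],
  [0,0,0,0,-0.5],
])

```text
t: 15.45
tool_pos: [0.4845, 0.0167, 0.111]
ee_rot: [0.616, 3.08, -0.0]
force: [-0.7, 0.8, 3.9]
width: 0.249
finger_force: 2.2
```

Call:
jog_arm([
  [0,0,1,0,-0.6],
  [0,0,0.5,0,-1],
  [0,0,0,0,-1],
  [0,0,0,0,-1],
  [0,0,0,0,-1],
  [0,0,0,0,-1],
])

```text
t: 16.05
tool_pos: [0.4842, 0.0168, 0.1119]
ee_rot: [0.616, 3.081, 0.0]
force: [-0.2, 0.2, 2.0]
width: 0.064
finger_force: 58.7
```

Call:
jog_arm([
  [0,0,2,0,-1],
  [0,0,5,0,-1],
  [0,0,10,0,-1],
  [0,0,15,0,-1],
  [0,0,15,0,-1],
  [0,0,0,0,-1],
  [0,0,0,0,-1],
])

```text
t: 16.75
tool_pos: [0.4842, 0.0168, 0.1594]
ee_rot: [0.616, 3.08, 0.0]
force: [-0.4, 0.0, -2.1]
width: 0.058
finger_force: 59.0
```

```bash
cat > held.py <<'E'
from look import *
def held(n):
    s,p,d,P=grab(n);T=(P-s["tool_pos"])@Ro.from_rotvec(s["ee_rot"]).as_matrix()*1e3
    m=None
    hsv=cv2.cvtColor(p,cv2.COLOR_RGB2HSV);o=(hsv[...,0]<14)&(hsv[...,1]>150)&(hsv[...,2]>40)
    Q=(cloud("wrist",d,o)-s["tool_pos"])@Ro.from_rotvec(s["ee_rot"]).as_matrix()*1e3
    Q=Q[Q[:,2]<140]
    # tool y of the collar is 0; report the barrel ridge line: min tool z (=nearest the body) against tool y
    for a in np.arange(-100,100,8):
        k=(Q[:,1]>=a)&(Q[:,1]<a+8)
        if k.sum()>20:print("y",a+4,k.sum(),"ztop",np.percentile(Q[k,2],3).round(1),"x",np.percentile(Q[k,0],[2,98]).round(1))
if __name__=="__main__":
    import sys;held(sys.argv[1])
E
python3 held.py w6; python3 -c "
import cv2;cv2.imwrite('pics/w6c.png',cv2.imread('pics/w6.png'))"
```

```text
[0.4842 0.0168 0.1594] [0.616  3.0796 0.0002] 0.05770832660923594
y -80 1042 ztop 73.9 x [-26.8   4. ]
y -72 1056 ztop 73.8 x [-23.5   4.3]
y -64 986 ztop 73.4 x [-23.9   4.3]
y -56 1191 ztop 73.2 x [-22.2   4.4]
y -48 1070 ztop 72.9 x [-16.6   4.4]
y -40 1046 ztop 72.7 x [-14.8   4.7]
y -32 1230 ztop 71.6 x [-20.3  13.3]
y -24 1059 ztop 71.8 x [-16.9   5.3]
y -16 432 ztop 31.6 x [-5.4 13.4]
y -8 119 ztop 80.7 x [1.8 5.4]
```

View pics/w6c.png

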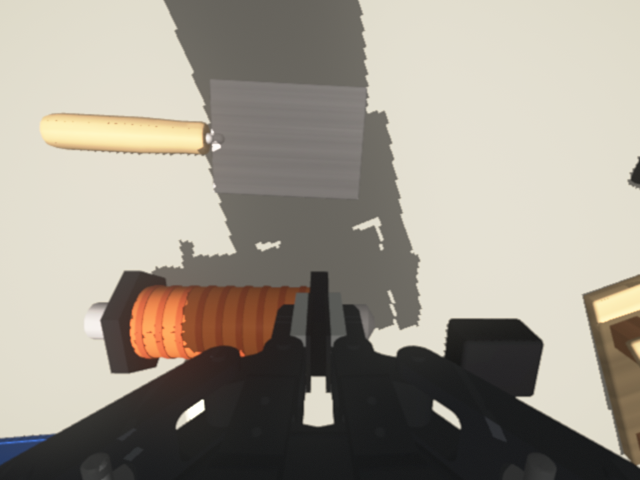

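Call:
jog_arm([
  [0,0,10,0,-1],
  [0,0,20,0,-1],
  [2,5,25,0.01,-1],
  [5,10,25,0.03,-1],
  [8,18,25,0.04,-1],
  [10,24,20,0.05,-1],
  [10,28,5,0.05,-1],
  [10,28,0,0.05,-1],
  [10,28,0,0.05,-1],
  [10,28,0,0.04,-1],
  [10,28,0,0.04,-1],
  [9,28,0,0.03,-1],
  [8,25,0,0.015,-1],
  [6,20,0,0,-1],
  [3,14,0,0,-1],
  [1,8,0,0,-1],
  [0,0,-15,0,-1],
  [0,0,-25,0,-1],
  [0,0,-10,0,-1],
  [0,0,0,0,-1],
])

```text
t: 18.8
tool_pos: [0.5847, 0.3074, 0.2353]
ee_rot: [0.015, -3.135, 0.004]
force: [0.2, -0.1, -2.8]
width: 0.06
finger_force: 59.1
```

```bash
python3 held.py w7; python3 - <<'E'
from look import *
d=np.load("w7.npy");s=sense();P=cloud("wrist",d,d>0)
R=P[(P[:,2]>.188)&(P[:,2]<.203)&(P[:,0]>.63)&(P[:,0]<.68)]
if len(R)>30:print("rail",len(R),np.median(R,0),R[:,1].min(),R[:,1].max(),np.polyfit(R[:,1],R[:,0],1))
for t in("clip_left","clip_right"):
    for r in trace("wrist",t)[:2]:
        Q=cloud("wrist",d,r["pixels"]);Q=Q[(Q[:,2]>.05)&(Q[:,2]<.14)];print(t,r["conf"],np.round(r["rect"]),len(Q),np.percentile(Q,[2,50,98],axis=0).tolist() if len(Q) else"")
E
```

```text
[0.5847 0.3074 0.2353] [ 0.0147 -3.1353  0.0037] 0.0598913919502682
y -80 986 ztop 71.7 x [-28.4   2.3]
y -72 1146 ztop 71.4 x [-25.2   2.2]
y -64 1205 ztop 71.2 x [-25.2   2.3]
y -56 1198 ztop 70.8 x [-24.7   2.3]
y -48 1119 ztop 70.6 x [-19.5   2.5]
y -40 1060 ztop 70.2 x [-17.1   2.6]
y -32 1203 ztop 69.5 x [-22.4   3. ]
y -24 1092 ztop 69.2 x [-19.7   3.3]
y -16 508 ztop 28.0 x [-10.3  11.6]
y -8 145 ztop 77.4 x [-0.2  3.2]
clip_left 0.65 [369. 302. 390. 344.] 607 [[0.6006922042470539, 0.3385640269037771, 0.11076589448697402], [0.6099668642273746, 0.3427733943988279, 0.12973805918700332], [0.6273610903807764, 0.3465347376355972, 0.1379314439718481]]
clip_right 0.42 [ 89. 339. 110. 344.] 84 [[0.6184416751942603, 0.1886858941092635, 0.1335042431922238], [0.6208135564105555, 0.19088881908605532, 0.13660551741076143], [0.6231540838818354, 0.19307071286800753, 0.13908796484897884]]
```

View pics/w7.png

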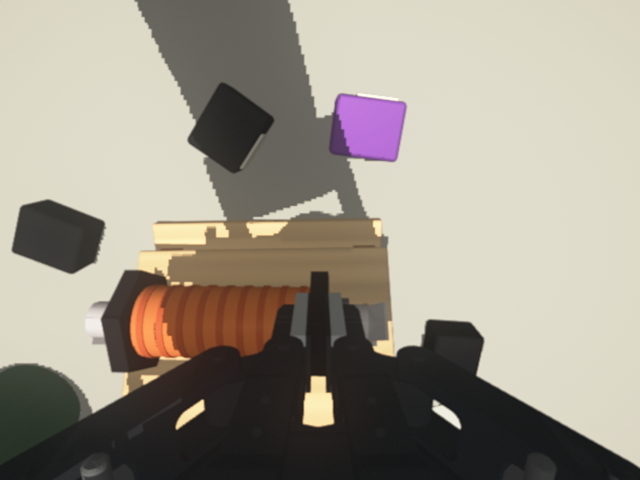

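```bash
python3 - <<'E'
from look import *
import cv2
def an(n):
    d=np.load(n+".npy");K=np.load(n+"k.npy");k=calibration("wrist");M=np.linalg.inv(K);p=cv2.imread("pics/%s.png"%n)
    z=d.astype(float);v,u=np.mgrid[:480,:640]
    X=np.stack([(u-k["cx"])/k["fx"]*z,(v-k["cy"])/k["fy"]*z,z],-1)@M[:3,:3].T+M[:3,3]
    return p,X,d
p,X,d=an("w7")
# base edges: height profile along columns of x, in strips of y
for y0 in(.20,.24,.28,.32):
    S=X[(abs(X[...,1]-y0)<.008)&(d>0)];S=S[(S[:,0]>.53)&(S[:,0]<.66)&(S[:,2]<.1)]
    print(y0,[(round(a,3),len(q),(np.median(q[:,2])*1e3).round(1)) for a in np.arange(.55,.66,.004) for q in[S[(S[:,0]>=a)&(S[:,0]<a+.004)]] if len(q)>5])
for x0 in(.575,.58,.585,.595,.60):
    S=X[(abs(X[...,0]-x0)<.003)&(d>0)&(X[...,2]>.02)&(X[...,2]<.08)];S=S[(S[:,1]>.13)&(S[:,1]<.4)]
    if len(S)>20:print("x",x0,"y edges",np.percentile(S[:,1],[.5,99.5]),np.median(S[:,2]))
h=cv2.cvtColor(p,cv2.COLOR_BGR2HSV);o=(h[...,0]<14)&(h[...,1]>150)&(h[...,2]>60)&(d>0)
Q=X[o];Q=Q[(Q[:,2]>.12)&(Q[:,2]<.2)];print("barrel y",np.percentile(Q[:,1],[.5,99.5]),"x",np.percentile(Q[:,0],[.5,50,99.5]),"ztop",np.percentile(Q[:,2],99))
m=(d>0)&(X[...,2]>.12)&(X[...,2]<.175)&(X[...,1]<.235)&(X[...,1]>.15)&(X[...,0]<.65);Q=X[m];print("far collar+pin y",np.percentile(Q[:,1],[.5,99.5]),"x",np.percentile(Q[:,0],[.5,99.5]),"z",np.percentile(Q[:,2],[1,99]))
E=Q[Q[:,1]<np.percentile(Q[:,1],25)];print(np.median(E,0))
E
```

```text
0.2 [(np.float64(0.55), 92, np.float64(0.6)), (np.float64(0.554), 92, np.float64(0.9)), (np.float64(0.558), 95, np.float64(0.8)), (np.float64(0.562), 93, np.float64(0.7)), (np.float64(0.566), 86, np.float64(0.9)), (np.float64(0.57), 90, np.float64(0.7)), (np.float64(0.574), 90, np.float64(0.9)), (np.float64(0.578), 145, np.float64(2.6)), (np.float64(0.582), 94, np.float64(12.9)), (np.float64(0.586), 94, np.float64(12.8)), (np.float64(0.59), 92, np.float64(12.9)), (np.float64(0.594), 161, np.float64(14.2)), (np.float64(0.598), 220, np.float64(41.0)), (np.float64(0.602), 170, np.float64(44.1)), (np.float64(0.606), 131, np.float64(47.3)), (np.float64(0.61), 132, np.float64(49.5)), (np.float64(0.614), 104, np.float64(52.2)), (np.float64(0.618), 7, np.float64(53.2))]
0.24 [(np.float64(0.55), 94, np.float64(0.8)), (np.float64(0.554), 93, np.float64(1.0)), (np.float64(0.558), 84, np.float64(0.8)), (np.float64(0.562), 93, np.float64(0.7)), (np.float64(0.566), 94, np.float64(0.9)), (np.float64(0.57), 84, np.float64(0.9)), (np.float64(0.574), 87, np.float64(0.7)), (np.float64(0.578), 155, np.f
[... 1613 characters left out ...]
.float64(0.586), 92, np.float64(12.8)), (np.float64(0.59), 149, np.float64(13.3)), (np.float64(0.594), 215, np.float64(40.5)), (np.float64(0.598), 175, np.float64(43.4)), (np.float64(0.602), 132, np.float64(46.6)), (np.float64(0.606), 115, np.float64(49.0)), (np.float64(0.61), 149, np.float64(52.2)), (np.float64(0.614), 99, np.float64(54.1)), (np.float64(0.618), 89, np.float64(56.4)), (np.float64(0.622), 18, np.float64(58.9))]
x 0.595 y edges [0.174  0.3591] 0.04069725064201485
x 0.6 y edges [0.1723 0.3594] 0.043188143116811406
barrel y [0.2245 0.2994] x [0.58   0.589  0.6106] ztop 0.16367433987597507
far collar+pin y [0.1887 0.2348] x [0.5728 0.6224] z [0.128  0.1675]
[0.5937 0.2162 0.1518]
```

Call:
jog_arm([
  [1,1,-3,0,-1],
  [3,1,-6,0,-1],
  [4,0,-6,0,-1],
  [4,0,-6,0,-1],
  [3,0,-4.5,0,-1],
  [0,0,0,0,-1],
])

```text
t: 19.55
tool_pos: [0.6012, 0.3104, 0.2121]
ee_rot: [0.016, -3.14, 0.001]
force: [-0.7, 0.4, -2.8]
width: 0.062
finger_force: 59.2
```

Call:
jog_arm([
  [1,0,-1.6,0,-1],
  [1,0,-1.6,0,-1],
  [1,0,-1.6,0,-1],
  [0,0,0,0,-1],
])

```text
t: 19.95
tool_pos: [0.6042, 0.3105, 0.2091]
ee_rot: [0.016, -3.142, 0.001]
force: [-2.1, -3.1, 1.3]
width: 0.061
finger_force: 59.6
```

Call:
jog_arm([
  [1,0,-1.6,0,-1],
  [1,0,-1.6,0,-1],
  [0,0,0,0,-1],
])

```text
t: 20.25
tool_pos: [0.6062, 0.3107, 0.2062]
ee_rot: [-0.016, 3.141, -0.0]
force: [-3.6, -2.9, 3.4]
width: 0.058
finger_force: 59.7
```

Call:
jog_arm([
  [1,0,-1.6,0,-1],
  [1,0,-1.6,0,-1],
  [0,0,0,0,-1],
])

```text
t: 20.55
tool_pos: [0.6085, 0.3106, 0.202]
ee_rot: [-0.016, 3.14, -0.0]
force: [-0.2, -2.9, 1.8]
width: 0.06
finger_force: 59.7
```

```bash
python3 held.py w8
```

```text
[0.6085 0.3106 0.202 ] [-0.0156  3.1402 -0.    ] 0.05966719318959853
y -88 22 ztop 71.3 x [-33.7  -3.5]
y -80 1215 ztop 68.6 x [-23.2   6.3]
y -72 1150 ztop 68.9 x [-22.7   6.1]
y -64 1271 ztop 69.1 x [-22.7   5.7]
y -56 1277 ztop 69.3 x [-21.1   5.5]
y -48 1172 ztop 69.4 x [-16.5   5.3]
y -40 1102 ztop 69.6 x [-14.2   5.2]
y -32 1230 ztop 69.6 x [-19.6   5.2]
y -24 1108 ztop 69.7 x [-17.3   5. ]
y -16 489 ztop 30.5 x [-8.2 12.5]
y -8 128 ztop 79.3 x [1.2 4.5]
```

Call:
jog_arm([
  [1,0,-1.6,0,-1],
  [1,0,-1.6,0,-1],
  [0,0,0,0,-1],
])

```text
t: 20.9
tool_pos: [0.6101, 0.311, 0.1979]
ee_rot: [0.016, -3.141, -0.001]
force: [-0.2, 0.2, -3.2]
width: 0.06
finger_force: 59.0
```

```bash
python3 held.py w9; python3 - <<'E'
from look import *
np.set_printoptions(precision=4,suppress=True)
d=np.load("w9.npy");P=cloud("wrist",d,d>0)
for y0 in(.24,.28):
    S=P[(abs(P[:,1]-y0)<.008)];q=S[(abs(S[:,0]-.603)<.004)&(S[:,2]<.06)];print("bed z at .603",y0,np.median(q[:,2])-.0008)
for c in("side","top"):
    p,dd=capture(c);save(c+"9",p)
    for t in("roller","clip_left","clip_right"):
        for r in trace(c,t)[:1]:
            Q=cloud(c,dd,r["pixels"]);print(c,t,r["conf"],np.round(r["rect"]),np.percentile(Q,[3,50,97],axis=0).tolist())
p=cv2.imread("pics/side9.png")[200:390,130:330];a=cv2.resize(p,None,fx=3,fy=3,interpolation=cv2.INTER_CUBIC);cv2.imwrite("pics/s9c.png",a)
E
```

```text
[0.6101 0.311  0.1979] [ 0.0157 -3.1412 -0.0011] 0.06038422227483689
y -88 30 ztop 67.9 x [-52.7 -15.9]
y -80 1216 ztop 65.8 x [-21.7   7.7]
y -72 1206 ztop 66.4 x [-22.    7.3]
y -64 1341 ztop 67.0 x [-21.    6.9]
y -56 1345 ztop 67.5 x [-19.8   6.6]
y -48 1202 ztop 68.0 x [-15.7   6.3]
y -40 1107 ztop 68.3 x [-13.1   6. ]
y -32 1271 ztop 68.5 x [-18.8   6.3]
y -24 1129 ztop 69.2 x [-16.4   5.9]
y -16 496 ztop 30.7 x [-7.4 12.7]
y -8 134 ztop 78.7 x [1.9 5.3]
bed z at .603 0.24 0.043460342420487096
bed z at .603 0.28 0.044310320358121595
side roller 0.58 [198. 281. 258. 325.] [[0.5975284320225875, 0.20517916081155588, 0.09798243508514358], [0.6108289809804345, 0.25721533577405464, 0.12150082717151656], [0.6309289923577918, 0.3290780041650489, 0.1361179853305462]]
side clip_left 0.6 [186. 324. 203. 337.] [[0.6005123066471775, 0.33375046738771436, 0.0734537430255966], [0.6175130115638585, 0.34189584583177635, 0.10787377629565009], [0.6413511161099237, 0.34763576107918204, 0.13003309164492205]]
side clip_right 0.57 [253. 271. 266. 288.] [[0.6038797087305232, 0.18450705309162185, 0.08276447509885697], [0.6141746417668147, 0.19105925953878478, 0.11878205266242792], [0.6279137614185176, 0.1978844304262425, 0.13037910081162585]]
top roller 0.73 [213. 204. 251. 231.] [[0.602902666812426, 0.19742677632488836, 0.1068404053109769], [0.6199783497620717, 0.2310163874029585, 0.12663575183405085], [0.6418360353265049, 0.2667157339392962, 0.14075629809126528]]
top clip_right 0.52 [203. 177. 268. 243.] [[0.5868482940387093, 0.168975703929156, 0.00871629760804946], [0.6618150140738703, 0.21840278390295847, 0.08354870153420368], [0.7199542050937233, 0.29039211095353284, 0.19886571732972486]]
```

View pics/s9c.png

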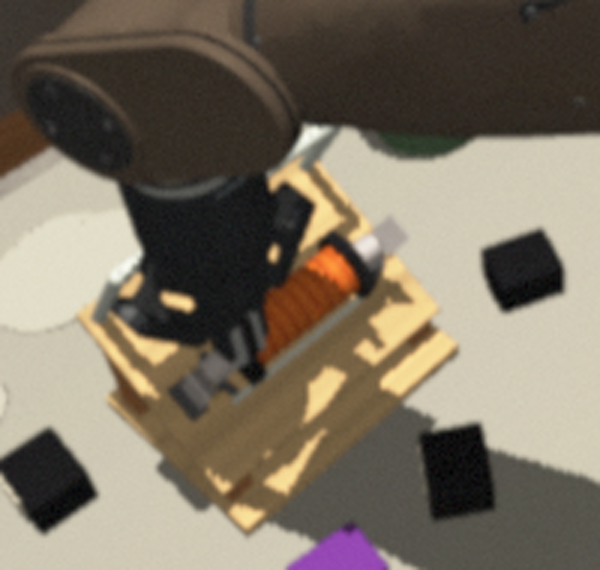

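Call:
jog_arm([
  [1,0,-1.6,0,-1],
  [1,0,-1.6,0,-1],
  [0,0,0,0,-1],
])

```text
t: 21.65
tool_pos: [0.6118, 0.3112, 0.1972]
ee_rot: [0.016, -3.14, -0.001]
force: [-5.2, 0.5, 2.6]
width: 0.06
finger_force: 60.2
```

Call:
jog_arm([
  [1,0,-1.6,0,-1],
  [1,0,-1.6,0,-1],
  [0,0,0,0,-1],
])

```text
t: 21.95
tool_pos: [0.6124, 0.3117, 0.1948]
ee_rot: [0.016, -3.135, -0.001]
force: [-10.8, 0.7, 8.5]
width: 0.058
finger_force: 61.6
```

Call:
jog_arm([
  [-1,0,-1.5,0,-1],
  [-0.5,0,-1.5,0,-1],
  [0,0,0,0,-1],
])

```text
t: 22.25
tool_pos: [0.6113, 0.3119, 0.192]
ee_rot: [0.017, -3.137, -0.002]
force: [-9.4, 1.1, 7.0]
width: 0.06
finger_force: 61.8
```

Call:
jog_arm([
  [-0.3,0,-1.5,0,-1],
  [-0.3,0,-1.5,0,-1],
  [0,0,0,0,-1],
])

```text
t: 22.55
tool_pos: [0.6116, 0.311, 0.1896]
ee_rot: [0.018, -3.139, 0.001]
force: [-8.3, -1.2, 8.3]
width: 0.062
finger_force: 60.4
```

```bash
python3 held.py w10
```

```text
[0.6116 0.311  0.1896] [ 0.0177 -3.1394  0.0006] 0.06224068104109925
y -80 1127 ztop 70.5 x [-27.9   4.1]
y -72 1071 ztop 70.7 x [-24.2   4.2]
y -64 1146 ztop 70.6 x [-23.4   4.2]
y -56 1246 ztop 70.7 x [-22.5   4.1]
y -48 1120 ztop 70.7 x [-17.2   4.2]
y -40 1084 ztop 70.7 x [-14.9   4.3]
y -32 1229 ztop 70.5 x [-20.6   4.9]
y -24 1107 ztop 70.6 x [-17.7   4.8]
y -16 493 ztop 30.5 x [-8.5 12.4]
y -8 151 ztop 79.3 x [1.3 5. ]
```

Call:
jog_arm([
  [0,0,-1,0,-1],
  [0,0,0,0,-1],
  [0,0,0.5,0,-0.65],
  [0,0,0,0,-0.65],
  [0,0,0,0,-0.65],
])

```text
t: 23.1
tool_pos: [0.613, 0.3118, 0.1891]
ee_rot: [-0.016, 3.138, 0.004]
force: [-3.5, 1.9, 7.2]
width: 0.176
finger_force: 3.7
```

Call:
jog_arm([
  [-2,0,3,0,-0.65],
  [-3,0,5,0,-0.65],
  [-6,0,10,0,-0.65],
  [-10,0,16,0,-0.65],
  [-15,-10,20,0,-0.65],
  [-10,-30,20,0,-0.65],
  [0,0,0,0,-0.65],
])

```text
t: 23.8
tool_pos: [0.5665, 0.2692, 0.2646]
ee_rot: [-0.014, 3.135, 0.001]
force: [0.2, 0.2, 0.0]
width: 0.174
finger_force: 0.0
```

```bash
cat > chk.py <<'E'
from look import *
import sys
# stand frame from earlier fit
yaw=.031;o=np.array([.6445,.2672]);c,s_=np.cos(yaw),np.sin(yaw);R=np.array([[c,s_],[-s_,c]]);b=np.radians(32)
def chk(n):
    s,p,d,P=grab(n);S=P.copy();S[:,:2]=(P[:,:2]-o)@R.T;S*=1e3;S[:,2]-=.8
    up=S[:,0]*np.cos(b)+(S[:,2]-70)*np.sin(b);out=-S[:,0]*np.sin(b)+(S[:,2]-70)*np.cos(b)
    m=(abs(up)<45)&(out>15)&(out<75)&(abs(S[:,1])<90)
    for a in range(-84,86,6):
        k=m&(S[:,1]>=a)&(S[:,1]<a+6)
        if k.sum()>15:
            O=out[k];U=up[k];t=np.percentile(O,97);print(a+3,k.sum(),"out97",t.round(1),"up at top",np.median(U[O>t-1.5]).round(1))
chk(sys.argv[1])
E
python3 chk.py w11
```

```text
[0.5665 0.2692 0.2646] [-0.0139  3.1351  0.0011] 0.17401644643161845
-81 44 out97 68.5 up at top -1.9
-75 492 out97 68.6 up at top -1.3
-69 508 out97 58.4 up at top -2.1
-63 225 out97 45.6 up at top -1.9
-57 385 out97 44.4 up at top -1.8
-51 157 out97 44.6 up at top -1.0
-45 356 out97 61.5 up at top -0.1
-39 543 out97 61.0 up at top -0.1
-33 158 out97 53.3 up at top -3.0
-27 25 out97 45.7 up at top -15.8
-9 59 out97 52.1 up at top 0.2
-3 419 out97 52.6 up at top -1.1
3 431 out97 52.7 up at top -1.6
9 444 out97 52.6 up at top -1.5
15 329 out97 52.4 up at top -1.4
33 21 out97 44.7 up at top -15.7
39 104 out97 53.4 up at top -10.9
45 403 out97 61.0 up at top 0.4
51 194 out97 60.9 up at top 0.4
57 344 out97 44.0 up at top -0.9
63 276 out97 43.9 up at top -1.4
69 418 out97 54.8 up at top -0.1
75 459 out97 66.0 up at top -1.0
81 169 out97 68.7 up at top -1.1
```

```bash
python3 - <<'E'
from look import *
yaw=.031;o=np.array([.6445,.2672]);c,s_=np.cos(yaw),np.sin(yaw);R=np.array([[c,s_],[-s_,c]]);b=np.radians(32)
k=calibration("wrist")
for n in("w1","w2","w11"):
    d=np.load(n+".npy").astype(float);M=np.linalg.inv(np.load(n+"k.npy"));v,u=np.nonzero(d>0);z=d[v,u]
    P=np.c_[(u-k["cx"])/k["fx"]*z,(v-k["cy"])/k["fy"]*z,z]@M[:3,:3].T+M[:3,3]
    S=P.copy();S[:,:2]=(P[:,:2]-o)@R.T;S*=1e3;S[:,2]-=.8
    up=S[:,0]*np.cos(b)+(S[:,2]-70)*np.sin(b);out=-S[:,0]*np.sin(b)+(S[:,2]-70)*np.cos(b)
    for lo in(50,54,58,62,66):
        q=[S[(abs(up+1)<8)&(out>lo)&(out<lo+4)&(sg*S[:,1]>62)&(sg*S[:,1]<95),1] for sg in(-1,1)]
        print(n,lo,[(len(x),np.median(x).round(1)) for x in q if len(x)],"sep",(np.median(q[1])-np.median(q[0])).round(1) if len(q[0]) and len(q[1]) else "")
E
```

```text
w1 50 [(46, np.float64(-69.2)), (54, np.float64(68.7))] sep 137.9
w1 54 [(53, np.float64(-71.2)), (50, np.float64(70.7))] sep 141.9
w1 58 [(52, np.float64(-73.4)), (59, np.float64(72.9))] sep 146.2
w1 62 [(52, np.float64(-75.5)), (53, np.float64(74.9))] sep 150.4
w1 66 [(69, np.float64(-77.7)), (75, np.float64(77.0))] sep 154.7
w2 50 [(125, np.float64(-69.1)), (115, np.float64(68.8))] sep 137.9
w2 54 [(123, np.float64(-71.2)), (114, np.float64(70.8))] sep 141.9
w2 58 [(132, np.float64(-73.1)), (123, np.float64(72.8))] sep 145.9
w2 62 [(139, np.float64(-75.2)), (135, np.float64(74.9))] sep 150.1
w2 66 [(182, np.float64(-77.5)), (171, np.float64(77.3))] sep 154.8
w11 50 [(113, np.float64(-69.1)), (111, np.float64(69.2))] sep 138.3
w11 54 [(118, np.float64(-71.1)), (122, np.float64(71.3))] sep 142.4
w11 58 [(134, np.float64(-73.2)), (118, np.float64(73.4))] sep 146.6
w11 62 [(125, np.float64(-75.2)), (132, np.float64(75.5))] sep 150.7
w11 66 [(177, np.float64(-77.5)), (166, np.float64(77.9))] sep 155.4
```

```bash
python3 - <<'E'
from look import *
yaw=.031;o=np.array([.6445,.2672]);c,s_=np.cos(yaw),np.sin(yaw);R=np.array([[c,s_],[-s_,c]]);b=np.radians(32)
P=cloud("wrist",np.load("w11.npy"),np.load("w11.npy")>0)
S=P.copy();S[:,:2]=(P[:,:2]-o)@R.T;S*=1e3;S[:,2]-=.8
up=S[:,0]*np.cos(b)+(S[:,2]-70)*np.sin(b);out=-S[:,0]*np.sin(b)+(S[:,2]-70)*np.cos(b)
q=S[(abs(up)<12)&(out>58)&(out<64)&(abs(S[:,1])<60),1]
for sg in(-1,1):
    x=q[sg*q>30];print("collar y",np.percentile(x,[1,25,50,75,99]).round(1))
for sg in(-1,1):
    m=(abs(up+1.5)<4)&(out>40)&(out<46.5)&(sg*S[:,1]>54)&(sg*S[:,1]<80);print("pin y",np.percentile(S[m,1],[2,98]).round(1),np.percentile(out[m],[50]).round(1))
E
```

```text
collar y [-45.9 -43.9 -41.9 -39.8 -37.9]
collar y [42.2 44.6 46.6 48.2 49.9]
pin y [-66.2 -54.2] [43.5]
pin y [54.3 68. ] [43.]
```

Call:
jog_arm([
  [10,30.6,-20,0,-0.65],
  [15,10,-20,0,-0.65],
  [10,0,-16,0,-0.65],
  [6,0,-10,0,-0.65],
  [3,0,-4,0,-0.65],
  [0,0,0,0,-0.65],
])

```text
t: 24.45
tool_pos: [0.6099, 0.3113, 0.1895]
ee_rot: [0.016, -3.14, 0.0]
force: [-0.1, -0.2, -0.1]
width: 0.176
finger_force: 0.0
```

Call:
jog_arm([
  [2,0,-2,0,-0.65],
  [0,0,-2,0,-0.65],
  [0,0,0,0,-0.65],
  [0,0,0,0,-0.65],
])

```text
t: 24.85
tool_pos: [0.6124, 0.3116, 0.189]
ee_rot: [-0.016, 3.14, 0.001]
force: [-3.9, -1.8, 5.2]
width: 0.176
finger_force: 3.1
```

Call:
jog_arm([
  [0,-1,1.5,0,-0.65],
  [0,-1.2,0,0,-0.7],
  [0,0,0,0,-0.85],
  [0,0,0,0,-1],
  [0,0,0,0,-1],
  [0,0,0,0,-1],
])

```text
t: 25.45
tool_pos: [0.6126, 0.3093, 0.1894]
ee_rot: [-0.016, 3.14, 0.001]
force: [-1.8, 0.3, 5.8]
width: 0.063
finger_force: 60.4
```

Call:
jog_arm([
  [0,0,0,0,-0.65],
  [0,0,0,0,-0.65],
  [0,0,0,0,-0.65],
  [-2,0,3,0,-0.65],
  [-3,0,5,0,-0.65],
  [-6,0,10,0,-0.65],
  [-10,0,16,0,-0.65],
  [-15,-10,20,0,-0.65],
  [-10,-30,20,0,-0.65],
  [0,0,0,0,-0.65],
])

```text
t: 26.45
tool_pos: [0.5663, 0.2676, 0.2658]
ee_rot: [-0.014, 3.136, 0.001]
force: [0.8, -0.2, -0.4]
width: 0.171
finger_force: 0.0
```

```bash
python3 - <<'E'
from look import *
yaw=.031;o=np.array([.6445,.2672]);c,s_=np.cos(yaw),np.sin(yaw);R=np.array([[c,s_],[-s_,c]]);b=np.radians(32)
s,p,d,P=grab("w12")
S=P.copy();S[:,:2]=(P[:,:2]-o)@R.T;S*=1e3;S[:,2]-=.8
up=S[:,0]*np.cos(b)+(S[:,2]-70)*np.sin(b);out=-S[:,0]*np.sin(b)+(S[:,2]-70)*np.cos(b)
for sg in(-1,1):
    x=S[(abs(up)<12)&(out>58)&(out<64)&(abs(S[:,1])<60)&(sg*S[:,1]>30),1];print("collar y",np.percentile(x,[1,50,99]).round(1))
    m=(abs(up+1.5)<4)&(out>40)&(out<46.5)&(sg*S[:,1]>54)&(sg*S[:,1]<64);print("pin out",np.percentile(out[m],[50,97]).round(1))
for lo in(50,58,66):
    q=[np.median(S[(abs(up+1)<8)&(out>lo)&(out<lo+4)&(g*S[:,1]>62)&(g*S[:,1]<95),1]) for g in(-1,1)];print("leaf",lo,np.round(q,1))
m=(abs(S[:,1])<30)&(abs(up)<20)&(out<60);print("barrel",np.percentile(out[m],97))
E
```

```text
[0.5663 0.2676 0.2658] [-0.0139  3.136   0.0007] 0.1710187969706981
collar y [-47.2 -43.1 -39.3]
pin out [43.4 44.7]
collar y [40.6 44.9 48.5]
pin out [42.9 44.2]
leaf 50 [-68.9  70.3]
leaf 58 [-73.   74.4]
leaf 66 [-77.1  78.4]
barrel 52.616223758469005
```

Call:
jog_arm([
  [6,0,-20,0,0.15],
  [6,0,-20,0,0.15],
  [8,0,-13,0,0.15],
  [8,0,-13,0,0.15],
  [4,0,-6,0,0.15],
  [2,0,-3.5,0,0.15],
  [0,0,0,0,0.15],
])

```text
t: 27.2
tool_pos: [0.6004, 0.2692, 0.1859]
ee_rot: [0.016, -3.141, 0.0]
force: [0.3, -0.4, 0.1]
width: 0.576
finger_force: 0.0
```

Call:
jog_arm([
  [1,0,-1.7,0,0.15],
  [1,0,-1.7,0,0.15],
  [0,0,0,0,0.15],
])

```text
t: 27.5
tool_pos: [0.6021, 0.2692, 0.1831]
ee_rot: [-0.016, 3.141, 0.0]
force: [-0.3, 0.8, -0.4]
width: 0.574
finger_force: 0.0
```

Call:
jog_arm([
  [1,0,-1.7,0,0.15],
  [1,0,-1.7,0,0.15],
  [0,0,0,0,0.15],
])

```text
t: 27.8
tool_pos: [0.6038, 0.2691, 0.1804]
ee_rot: [0.017, -3.14, 0.0]
force: [-3.6, -0.2, 4.7]
width: 0.579
finger_force: 2.9
```

Call:
jog_arm([
  [0.5,0,-1,0,0.15],
  [0.5,0,-1,0,0.15],
  [0,0,0,0,0.15],
])

```text
t: 28.1
tool_pos: [0.6042, 0.2693, 0.1801]
ee_rot: [0.018, -3.137, 0.001]
force: [-9.0, -2.7, 11.5]
width: 0.575
finger_force: 7.3
```

Call:
jog_arm([
  [0.5,0,-1,0,0.15],
  [0.5,0,-1,0,0.15],
  [0,0,0,0,0.15],
])

```text
t: 28.4
tool_pos: [0.6045, 0.2694, 0.1797]
ee_rot: [0.019, -3.134, 0.002]
force: [-14.4, -4.5, 18.3]
width: 0.574
finger_force: 11.8
```

Call:
jog_arm([
  [-3,0,5,0,0.15],
  [-6,0,10,0,0.15],
  [-10,0,16,0,0.15],
  [-12,0,25,0,0.15],
  [-10,0,25,0,0.15],
  [0,0,0,0,0.15],
])

```text
t: 29.0
tool_pos: [0.5659, 0.2699, 0.2611]
ee_rot: [-0.017, 3.134, 0.004]
force: [0.8, 0.1, 0.3]
width: 0.576
finger_force: 0.0
```

```bash
python3 - <<'E'
from look import *
yaw=.031;o=np.array([.6445,.2672]);c,s_=np.cos(yaw),np.sin(yaw);R=np.array([[c,s_],[-s_,c]]);b=np.radians(32)
s,p,d,P=grab("w13")
S=P.copy();S[:,:2]=(P[:,:2]-o)@R.T;S*=1e3;S[:,2]-=.8
up=S[:,0]*np.cos(b)+(S[:,2]-70)*np.sin(b);out=-S[:,0]*np.sin(b)+(S[:,2]-70)*np.cos(b)
for sg in(-1,1):
    x=S[(abs(up)<12)&(out>58)&(out<64)&(abs(S[:,1])<60)&(sg*S[:,1]>30),1];print("collar y",np.percentile(x,[1,50,99]).round(1) if len(x) else"")
    m=(abs(up+1.5)<4)&(out>40)&(out<46.5)&(sg*S[:,1]>54)&(sg*S[:,1]<64);print("pin out",np.percentile(out[m],[50,97]).round(1) if m.any() else "")
for lo in(50,58,66):
    q=[np.median(S[(abs(up+1)<8)&(out>lo)&(out<lo+4)&(g*S[:,1]>62)&(g*S[:,1]<95),1]) for g in(-1,1)];print("leaf",lo,np.round(q,1))
p,dt=capture("top");
for t in("offcut","slab","scraper","bucket"):print(t,[(round(r["conf"],2),np.median(cloud("top",dt,r["pixels"]),0)) for r in trace("top",t)[:4]])
E
```

```text
[0.5659 0.2699 0.2611] [-0.0168  3.1337  0.0038] 0.5760144103256944
collar y 
pin out 
collar y [39.3 40.5 41.7]
pin out 
leaf 50 [-70.5   nan]
leaf 58 [-74.6  73.5]
leaf 66 [-78.6  77.2]
offcut [(0.76, array([0.5913, 0.0901, 0.032 ])), (0.73, array([ 0.6186, -0.257 ,  0.0475])), (0.66, array([ 0.6146, -0.2702,  0.0089])), (0.51, array([0.5119, 0.2326, 0.0319]))]
slab [(0.85, array([ 0.5579, -0.0778,  0.0296]))]
scraper [(0.81, array([0.4072, 0.0107, 0.0052])), (0.21, array([ 0.6182, -0.2546,  0.047 ]))]
bucket [(0.78, array([0.7906, 0.0235, 0.0483]))]
  return _methods._mean(a, axis=axis, dtype=dtype,
  ret = ret.dtype.type(ret / rcount)
```

Call:
jog_arm([
  [0,0,30,0,1],
  [0,0,30,0,1],
  [0,0,20,0,1],
  [0,0,0,0,1],
  [0,0,0,0,1],
])

```text
t: 29.8
tool_pos: [0.565, 0.269, 0.3351]
ee_rot: [0.016, -3.14, 0.001]
force: [-0.5, -0.6, 0.1]
width: 0.995
finger_force: 0.0
```

```bash
python3 chk.py w14 | awk '{print $1,$4,$8}' | tr '\n' ';'; python3 -c "
from look import *
yaw=.031;o=np.array([.6445,.2672]);c,s_=np.cos(yaw),np.sin(yaw);R=np.array([[c,s_],[-s_,c]]);b=np.radians(32)
d=np.load('w14.npy');P=cloud('wrist',d,d>0);S=P.copy();S[:,:2]=(P[:,:2]-o)@R.T;S*=1e3
out=-S[:,0]*np.sin(b)+(S[:,2]-70.8)*np.cos(b);up=S[:,0]*np.cos(b)+(S[:,2]-70.8)*np.sin(b)
for lo in(50,58,66):print([np.median(S[(abs(up+1)<8)&(out>lo)&(out<lo+4)&(g*S[:,1]>62)&(g*S[:,1]<95),1]).round(1) for g in(-1,1)])
for g in(-1,1):print(np.percentile(S[(abs(up)<12)&(out>58)&(out<64)&(abs(S[:,1])<60)&(g*S[:,1]>30),1],[1,99]).round(1))"
```

```text
[0.565 [ 0.9951923972839908;-81 70.1 -2.4;-75 68.5 -3.4;-69 56.7 -0.8;-63 45.1 -1.5;-57 45.2 -2.2;-51 61.2 0.8;-45 61.9 0.4;-39 60.5 -0.5;-33 53.5 -1.5;-27 53.5 -1.4;-21 53.5 -1.9;-15 53.3 -1.0;-9 53.6 -1.8;-3 53.5 -1.6;3 53.1 -1.7;9 53.4 -1.4;15 53.1 -1.4;21 52.9 -1.3;27 53.5 -2.0;33 53.3 -1.1;39 60.6 0.5;45 61.4 0.6;51 45.2 -1.5;57 44.5 -1.1;63 46.0 0.0;69 58.6 0.1;75 69.1 -1.5;81 69.2 1.4;[np.float64(-69.8), np.float64(68.6)]
[np.float64(-73.9), np.float64(72.9)]
[np.float64(-78.1), np.float64(77.2)]
[-48.4 -40.2]
[39.5 47.4]
```

```bash
python3 -c "
from plant import close_job;print(close_job())"
```

```text
the job is handed in; nothing more can be done
None
```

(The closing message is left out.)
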